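# Unload a balance and wedge it up off its levelling feet

## Task

The balance is going to be re-levelled, so its two right-hand screw feet must be free to turn. Lift the check weight off the weighing pan and stand it in the empty well of the weight block, then lay the steel wedge flat on the worktop and push it, thin end first, in between the two right-hand feet from the right until both of these feet are just clear of the worktop, about 2 to 6 mm, with the left-hand feet still down. Do not shove the balance along the worktop or disturb the other things, and finish while still gripping the wedge in place with the balance resting on it.

Things in the scene. Friction and masses are not known exactly. Their poses are not given: they have to be found in the camera images.
- balance: white compact balance, 150 mm deep (x), 200 wide (y), deck 53 high, about 2 kg, loose; round steel pan (112 mm across) on its left, display and keys on its right. Origin at worktop level under its middle; own +y to its left side, +x to its rear. Flat underside 13 mm above the worktop; mass mostly on the left, so a wedge at the right edge carries about 5 N
- pan_top (a point): centre of the pan's upper face, 59 mm above the worktop
- right_edge (a point): middle of the lower edge of the balance's right side face, 13 mm above the worktop; the wedge goes in here, along the balance's +y
- foot_front_right (a point): underside of the front right levelling foot (dark knurled disc, 26 mm across, 8 mm high; the two right feet stand 112 mm apart centre to centre, leaving 86 mm between them, 20 mm in from the right side); at worktop height when the foot is down
- foot_rear_right (a point): underside of the rear right levelling foot, as the front one
- foot_front_left (a point): underside of the front left rubber foot (fixed)
- foot_rear_left (a point): underside of the rear left rubber foot (fixed)
- check_weight: steel check weight with a knob, 0.2 kg, standing on the pan at the start: body 32 mm across and 34 mm high, above it a neck and a knob 20 mm across, 52 mm high in all; origin at the centre of its underside, z up
- weight_block: wooden block, 46 x 104 x 24 mm, fixed to the worktop, right of the wedge and farther back; origin at the centre of its underside; own +y towards its end with the large empty well, two small steel weights stand at the other end (up to 54 mm high)
- well (a point): centre of the mouth of the empty well, at the block's top face: 38 mm across, 14 mm deep, rim chamfered 2 mm; the centres of the small weights are 58 mm from it towards the block's -y
- wedge: dark steel wedge lying flat, 110 mm long, 34 mm wide, 0.18 kg; origin at the centre of its underside, own +x towards the thin end. From the thin end (x = +55 mm, 4 mm high) the top rises evenly over 80 mm to 20 mm (x = -25 mm); the last 30 mm (x = -25 to -55 mm) are a flat grip 20 mm high
- wedge_tip (a point): middle of the wedge's thin end, on its underside
- wedge_grip (a point): point 10 mm high in the middle of the wedge's flat grip, 15 mm from its thick end
- reagent_jar: white reagent bottle, 52 mm across, 98 mm high, a bystander at the right; leave it alone
- petri: shallow round glass dish, 60 mm across, 13 mm high, a bystander left of the balance; leave it alone
- beaker: glass beaker, 51 mm across, 70 mm high, a bystander left of the balance; leave it alone
There are look-alikes about, which are no part of the job. Several things have the shape of the check_weight; the one meant has the colours described above.

How it is judged:
On the way, in this order (a step that is already met when the one before it is completed fails the run):
1. the check weight stands released in the empty well of the block (horizontal distance between check_weight and well below 0.006 m and z of check_weight in the frame of well below -0.009 m and angle between check_weight's own z axis and vertical below 0.12 rad and contact force between the fingers and check_weight below 0.1 N and linear speed of check_weight below 0.02 m/s), for 0.2 s.
2. the gripped wedge carries the right side of the balance, both right-hand feet 1.5 to 7 mm clear of the worktop (height (world z) of foot_front_right between 0.0015 and 0.007 m and height (world z) of foot_rear_right between 0.0015 and 0.007 m and contact force between the fingers and wedge above 3 N and contact force between wedge and balance above 1 N and contact force between each of the fingers, the arm and balance below 0.5 N), for 0.2 s.
At the end, for the whole second after the job is handed in: Weight upright in the well (within 6 mm, 9 mm deep); both right feet 1.5 to 7 mm up, left feet under 2 mm; wedge flat on the worktop, carrying the balance (over 1 N), held by the fingers (over 3 N); robot not touching the balance, which is at rest within 20 mm of its start (all of step 2 and horizontal distance between check_weight and well below 0.006 m and z of check_weight in the frame of well below -0.009 m and angle between check_weight's own z axis and vertical below 0.12 rad and height (world z) of each of foot_front_left, foot_rear_left below 0.002 m and distance of balance from where it was at the start of the episode below 0.02 m and linear speed of balance below 0.02 m/s and height (world z) of wedge below 0.003 m and angle between wedge's own z axis and vertical below 0.06 rad); the arm keeps its last pose, push and grip.
It fails at once if the balance is shoved more than 30 mm (distance of balance from where it was at the start of the episode above 0.03 m).
It fails at once if the balance is raised while the check weight is still on its pan (height (world z) of any of foot_front_right, foot_rear_right above 0.004 m and height (world z) of check_weight above 0.045 m and contact force between check_weight and balance above 0.2 N).
It fails at once if the check weight is knocked over (angle between check_weight's own z axis and vertical above 0.8 rad).
It fails at once if a bystander is moved more than 20 mm (distance of any of reagent_jar, petri, beaker from where it was at the start of the episode above 0.02 m).
It also fails if it takes over 64 s, if anything falls off the work surface, if the arm or the gripper's body presses on something with over 40 N, if the wrist force passes 120 N, or if a joint passes its speed limit or range.

## Robot

A 6-joint arm with a two-finger parallel gripper is mounted at the origin on a cart in front of the work surface, level with it; the furniture and walls round the work are solid. World frame = base frame: x ahead of the robot, y to its left, z up, the work surface at z = 0. Lengths are in m, angles in rad, forces in N, time in s.
With the tool pointing down it reaches from about 0.425 to 0.95 m from the base axis. Payload 3.5 kg.
Tool frame: the origin (TCP) lies on the centre line of the jaws, within the pads' length; the fingertips stand 19 mm ahead of it and the grasp point (between the pads) is the TCP; z points along the fingers, y is the line along which they close (so a half turn about z gives the same grasp; the last joint's range is limited). The gripper opens to 85 mm and grips with 20 to 120 N. Pads are 22 mm wide; open, the fingers measure 114 mm over their backs; the gripper's body (76 mm by 85 mm) begins 54 mm behind the grasp point. The pads swing forward as they close: fully open they stand 13 mm farther back than shut.
Start: joints at [1.182, 0.286, 1.577, -0, 1.279, -0.15], TCP at [0.16, 0.656, 0.25] pointing down, gripper open.
Joint ranges: [-2.77, 2.77], [-0.9, 2.22], [0.21, 2.48], [-1.53, 4.67], [0.24, 2.81], [-2.84, 2.84]. Speed limits (rad/s): [2.79, 2.79, 3.14, 3.14, 3.14, 3.14].

## Interface

Orientations are given as a rotation vector (axis times angle).
In Python, from rig import env gives the robot as it stands.
- The arm moves only by the shell command python3 -m jog 'ROWS' [FORCE]. ROWS is JSON, a list that holds one entry, the list of rows, each a list of 7 numbers: the shift along the world's x, y, z as a fraction of full scale, then the turn, a rotation vector about the world's x, y, z as a fraction of full scale, then the opening, from -1 (shut) to 1 (fully open). A call has 1 to 12 rows; each row shifts and turns the commanded pose from where the row before left it; what a row does not reach is not made up. Full scale, the value 1, is 0.5 m for a shift and 2 pi rad for a turn. A row lasts 1/12 s, in which the tool goes at most 41.7 mm and 7.16 degrees, less where a joint would pass 70% of its speed; a pose out of reach is approached as far as the arm can. A call with a number of a shift or a turn outside -1 to 1 is refused whole. A call with a gripper value outside its range is refused whole. The fingers move at their own pace and stop on an object; FORCE is the grip in N (left out, the last holds). Time passes only in rows, so rows that do not move let the fingers close. It gives the time, the measured TCP pose, the force, the opening and the grip force at its end, in the units of the state.
- env.read_state(): the state, without advancing time (a new reading comes with each control period).
- env.grab_frame(name): name is "scene" or "top"; returns the picture (480x640x3 uint8, red, green, blue); there is no depth.
- env.get_calibration(name): a dict with "mtx" (3x3 intrinsics, pixels), "rvec" (rotation vector, rad) and "tvec" (3), from world to camera coordinates, as OpenCV has them. Camera axes: x right, y down, z forward; pixel columns grow to the right and rows downward; lengths in m; the calibration is good to about 2 mm. A picture is of the moment at which its call begins. get_calibration takes no time and is no camera call.
- env.hand_in(): hands the job in; it is judged then, once.
The state is a dict: "time": time; "qpos": joint angles; "qvel": joint speeds; "joint_efforts": joint torques, N m; "ee_pos": TCP position; "eef_rot": TCP orientation; "force": force on the tool from outside, world axes, zero at the start; "torque": the same for the moment, N m; "gripper_width": finger opening in m; "gripper_force": force on a finger pad.
Only numpy, scipy, OpenCV 4.12 (cv2) and the standard library are available. Lean on these libraries where they do the work, as an engineer would, in place of code of your own. Each camera call takes 0.05 s, during which the arm holds its last target. There are 200 camera calls.

## Working session

There is one attempt and no reset: what is moved stays moved. The work goes in short steps, Python scripts to look and compute and a shell command to move; the robot and the scene stay as the last step left them, time stands still between calls to the robot, and variables do not carry over. Pictures are saved under pics/ and viewed, at most 11 in all, crops included, and the job is handed in when it is done.

```bash
mkdir -p pics; ls
python3 - <<'E'
from rig import env
import cv2,numpy as np
for n in("scene","top"):
    f=env.grab_frame(n); cv2.imwrite(f"pics/{n}0.png",f[:,:,::-1])
    c=env.get_calibration(n); R=cv2.Rodrigues(np.array(c["rvec"]))[0]
    print(n,np.round(c["mtx"],1).tolist(),"cam at",(-R.T@np.array(c["tvec"]).ravel()).round(3), R[2].round(2))
s=env.read_state();print(s)
E
```

```text
pics
scene [[559.9, 0.0, 317.6], [0.0, 559.9, 241.3], [0.0, 0.0, 1.0]] cam at [-0.415 -0.956  0.577] [ 0.71  0.58 -0.4 ]
top [[605.3, 0.0, 332.4], [0.0, 605.3, 248.5], [0.0, 0.0, 1.0]] cam at [ 0.396 -0.201  1.298] [ 0.07 -0.02 -1.  ]
{'time': 0.1, 'qpos': array([ 1.18200786e+00,  2.87125937e-01,  1.57802824e+00,  6.74185355e-06,
        1.27857459e+00, -1.50014054e-01]), 'qvel': array([-0.00037943, -0.00183716, -0.00279124, -0.00208182, -0.00183846,
       -0.00069082]), 'joint_efforts': array([ 5.33941093e-04, -4.07296264e+01, -2.93699723e+01, -1.62738920e-04,
        3.45740147e-03, -1.89827887e-06]), 'ee_pos': array([0.15941532, 0.65534351, 0.24905414]), 'eef_rot': array([-0.37411   , -3.11865752,  0.00323108]), 'force': array([ 0.88005927, -0.19639013,  0.08516452]), 'torque': array([-0.00540705,  0.02164593, -0.03211055]), 'gripper_force': 0.0, 'gripper_width': 0.08565973597053478}
```

View pics/scene0.png

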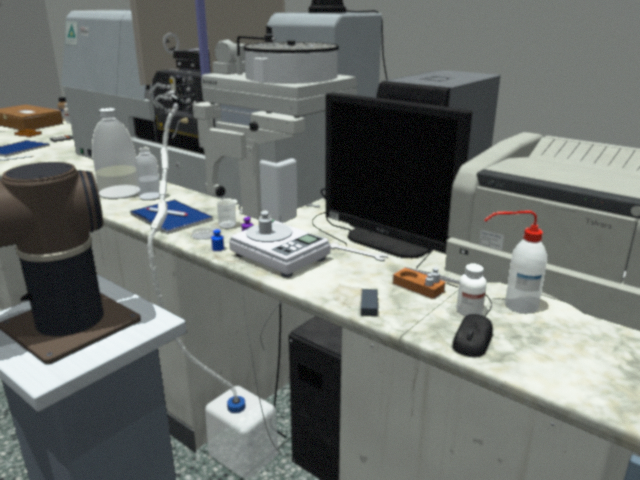

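View pics/top0.png

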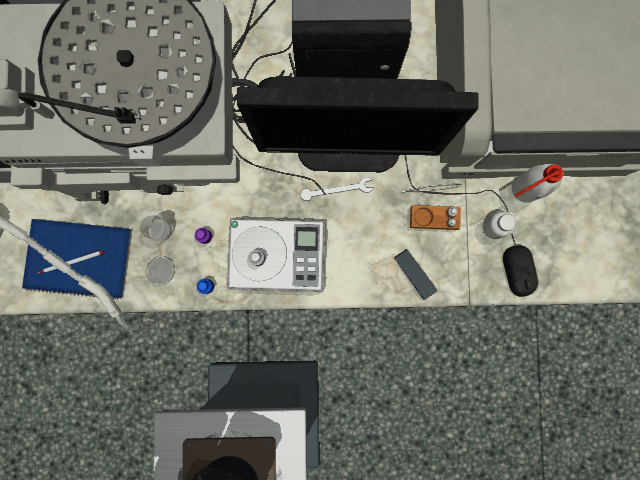

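Candidates for the check weight in the top view are:
- steel with a knob, on the pan: (257,257), the one meant
- purple look-alike: (203,235)
- blue look-alike: (205,286)
- small steel weights in the block: (452,212) and (452,224)

I'll check the choice in close crops.

Run:
```python
import cv2
f=cv2.imread("pics/top0.png")
def crop(x0,y0,x1,y1,s,n):
    c=cv2.resize(f[y0:y1,x0:x1],None,fx=s,fy=s,interpolation=cv2.INTER_CUBIC)
    for x in range(x0,x1,10):cv2.putText(c,str(x),((x-x0)*s,8),0,.35,(0,0,255));cv2.line(c,((x-x0)*s,10),((x-x0)*s,16),(0,0,255))
    for y in range(y0,y1,10):cv2.putText(c,str(y),(0,(y-y0)*s+4),0,.35,(0,0,255));cv2.line(c,(24,(y-y0)*s),(30,(y-y0)*s),(0,0,255))
    cv2.imwrite(n,c)
crop(220,210,335,300,6,"pics/a.png"); crop(380,195,510,305,5,"pics/b.png")
```

```text
(no output)
```

View pics/a.png

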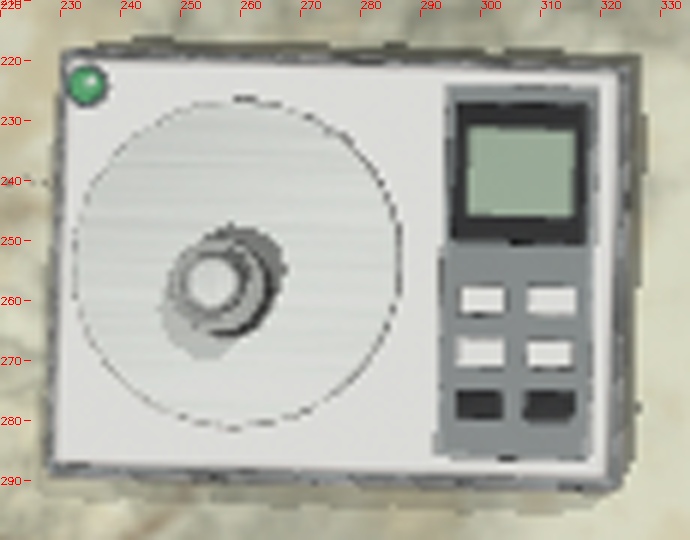

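View pics/b.png

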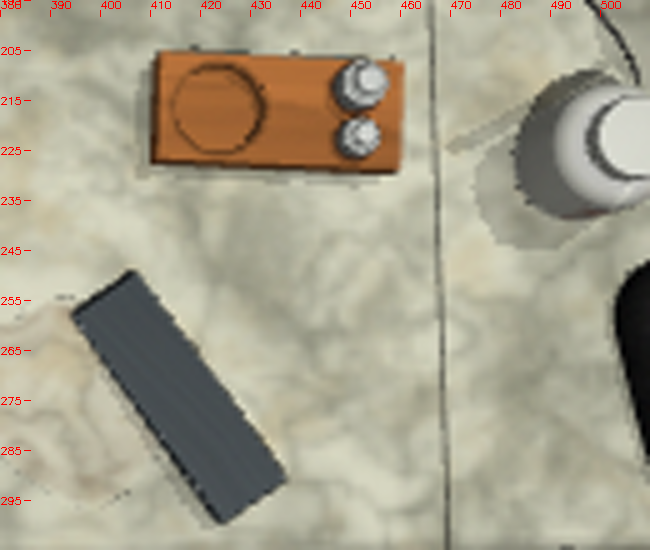

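```bash
cat > h.py <<'E'
import cv2,numpy as np
from rig import env
def cal(n):
    c=env.get_calibration(n); return np.array(c["mtx"]),np.array(c["rvec"]).ravel(),np.array(c["tvec"]).ravel()
def proj(n,P):
    K,r,t=cal(n); return cv2.projectPoints(np.array(P,float).reshape(-1,3),r,t,K,None)[0].reshape(-1,2)
def ray(n,px,z):
    K,r,t=cal(n); R=cv2.Rodrigues(r)[0]; o=-R.T@t
    out=[]
    for p in np.array(px,float).reshape(-1,2):
        d=R.T@np.linalg.solve(K,[*p,1]); out.append(o+d*(z-o[2])/d[2])
    return np.array(out)
E
python3 - <<'E'
from h import *
from scipy.optimize import least_squares
f=cv2.imread("pics/scene0.png")
a=cv2.resize(f[275:330,340:400],None,fx=9,fy=9,interpolation=cv2.INTER_CUBIC)
cv2.imwrite("pics/c.png",a)
A=ray("top",[[230.5,219],[322.5,221.5],[321,290.5],[228.5,288]],.053); print("deck",A.round(4).tolist(),[np.linalg.norm(A[i]-A[i-1]).round(4) for i in range(4)])
print("pan",ray("top",[259.5,253.8],.059).round(4))
print("wt knob",ray("top",[255.1,256.6],.111).round(4))
print("well",ray("top",[422,216.7],.024).round(4))
B=ray("top",[[411,206],[459.5,207.5],[458.5,229],[410.5,227]],.024);print("block",B.round(4).tolist(),B.mean(0))
obs=np.array([[407,249],[393.5,257.5],[423,299.5],[436.5,291]])
for s in(0,1):
    h0,h1=(.004,.02) if s==0 else (.02,.004)
    loc=np.array([[.055,-.017,h0],[.055,.017,h0],[-.055,.017,h1],[-.055,-.017,h1]])
    def fn(p):
        c,sn=np.cos(p[2]),np.sin(p[2]);R=np.array([[c,-sn,0],[sn,c,0],[0,0,1]])
        return (proj("top",loc@R.T+[p[0],p[1],0])-obs).ravel()
    q=least_squares(fn,[.5,-.4,.8]);print(s,q.x.round(4),q.cost.round(2))
print(ray("scene",[[368,300]],.01),proj("scene",[[.5,-.4,0]]))
E
```

```text
deck [[0.5519, -0.0135, 0.053], [0.5435, -0.2034, 0.053], [0.4011, -0.1978, 0.053], [0.4098, -0.0085, 0.053]] [np.float64(0.1422), np.float64(0.19), np.float64(0.1425), np.float64(0.1895)]
pan [[ 0.4784 -0.0732  0.059 ]]
wt knob [[ 0.4696 -0.0699  0.111 ]]
well [[ 0.5536 -0.415   0.024 ]]
block [[0.5769, -0.3922, 0.024], [0.5719, -0.4956, 0.024], [0.526, -0.4919, 0.024], [0.532, -0.3899, 0.024]] [ 0.55169859 -0.44241128  0.024     ]
0 [ 0.4324 -0.3981  0.5642] 0.62
1 [ 0.4318 -0.3985  0.6027] 0.58
[[ 0.42245404 -0.40154975  0.01      ]] [[387.83306242 289.9335109 ]]
```

View pics/c.png

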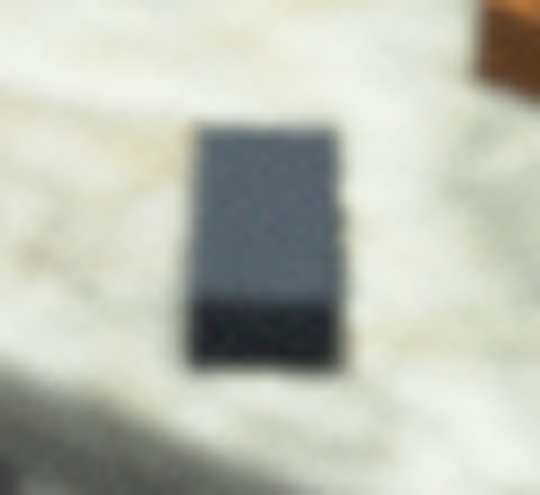

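The crops show the steel weight on the pan (knob at 255,257). The wedge's near end (lower right, 430,295 in top) is the 20 mm thick one, so its thin end is at the upper left (400,253). A hose at top (60,262) could be in the arm's way, so I'll check its height.

Run:
```python
from h import *
for px in([20,230],[60,262],[100,298],[122,322]):
    for z in(0,.05,.1,.2,.3):
        P=ray("top",px,z)[0]; print(px,z,P.round(3)[:2],proj("scene",P)[0].round(0))
```

```text
[20, 230] 0 [0.543 0.443] [163. 202.]
[20, 230] 0.05 [0.537 0.419] [165. 188.]
[20, 230] 0.1 [0.531 0.394] [167. 174.]
[20, 230] 0.2 [0.52  0.344] [170. 144.]
[20, 230] 0.3 [0.509 0.295] [174. 111.]
[60, 262] 0 [0.472 0.358] [161. 214.]
[60, 262] 0.05 [0.469 0.336] [163. 200.]
[60, 262] 0.1 [0.467 0.315] [165. 185.]
[60, 262] 0.2 [0.461 0.272] [169. 152.]
[60, 262] 0.3 [0.455 0.229] [173. 117.]
[100, 298] 0 [0.394 0.272] [157. 229.]
[100, 298] 0.05 [0.394 0.254] [159. 214.]
[100, 298] 0.1 [0.394 0.236] [161. 197.]
[100, 298] 0.2 [0.395 0.199] [165. 162.]
[100, 298] 0.3 [0.395 0.163] [170. 124.]
[122, 322] 0 [0.343 0.225] [151. 240.]
[122, 322] 0.05 [0.345 0.209] [153. 223.]
[122, 322] 0.1 [0.347 0.192] [155. 206.]
[122, 322] 0.2 [0.351 0.16 ] [160. 169.]
[122, 322] 0.3 [0.355 0.127] [165. 129.]
```

```bash
python3 -m jog '[[[0.04,-0.042,0.028,0,0,-0.0183,1],[0.04,-0.042,0.028,0,0,-0.0183,1],[0.04,-0.042,0.028,0,0,-0.0183,1],[0.04,-0.042,0.028,0,0,-0.0183,1],[0.04,-0.042,0.028,0,0,-0.0183,1],[0.04,-0.042,0.028,0,0,-0.0183,1],[0.04,-0.042,0.028,0,0,-0.0183,1],[0.04,-0.042,0.028,0,0,-0.0183,1],[0.04,-0.042,0.028,0,0,-0.0183,1],[0.04,-0.042,0.028,0,0,-0.0183,1],[0.04,-0.042,0.028,0,0,-0.0183,1],[0.04,-0.042,0.028,0,0,-0.0183,1]]]' 30
python3 -m jog '[[[0.012,-0.075,0,0,0,0,1],[0.012,-0.075,0,0,0,0,1],[0.012,-0.075,0,0,0,0,1],[0.012,-0.075,0,0,0,0,1],[0.012,-0.075,0,0,0,0,1],[0.012,-0.075,0,0,0,0,1],[0.012,-0.075,0,0,0,0,1],[0.012,-0.075,0,0,0,0,1],[0.012,-0.075,0,0,0,0,1],[0.012,-0.075,0,0,0,0,1],[0.012,-0.075,0,0,0,0,1],[0,0,0,0,0,0,1]]]'
```

```text
time: 1.1
ee_pos: [0.4002, 0.4026, 0.4184]
eef_rot: [-2.28, -2.161, 0.001]
force: [0.5, 0.5, -0.1]
gripper_width: 0.0852
gripper_force: 0.0
time: 2.1
ee_pos: [0.4659, -0.014, 0.4172]
eef_rot: [2.282, 2.159, -0.005]
force: [-0.3, 0.3, -0.4]
gripper_width: 0.0853
gripper_force: 0.0
```

```bash
python3 -m jog '[[[0.0007,-0.0112,-0.0574,0,0,0,1],[0.0007,-0.0112,-0.0574,0,0,0,1],[0.0007,-0.0112,-0.0574,0,0,0,1],[0.0007,-0.0112,-0.0574,0,0,0,1],[0.0007,-0.0112,-0.0574,0,0,0,1],[0.0007,-0.0112,-0.0574,0,0,0,1],[0.0007,-0.0112,-0.0574,0,0,0,1],[0.0007,-0.0112,-0.0574,0,0,0,1],[0.0007,-0.0112,-0.0574,0,0,0,1],[0.0007,-0.0112,-0.0574,0,0,0,1],[0,0,0,0,0,0,1],[0,0,0,0,0,0,1]]]'
python3 - <<'E'
from h import *
for n,b in(("scene",(210,150,350,290)),("top",(215,195,335,315))):
    f=env.grab_frame(n)[:,:,::-1]; x0,y0,x1,y1=b
    globals()[n]=cv2.resize(f[y0:y1,x0:x1],(400,400),interpolation=cv2.INTER_CUBIC)
cv2.imwrite("pics/d.png",np.hstack([scene,top]))
E
```

```text
time: 3.1
ee_pos: [0.4678, -0.0638, 0.1299]
eef_rot: [-2.271, -2.164, 0.003]
force: [0.3, 0.8, 0.8]
gripper_width: 0.0854
gripper_force: 0.0
```

View pics/d.png

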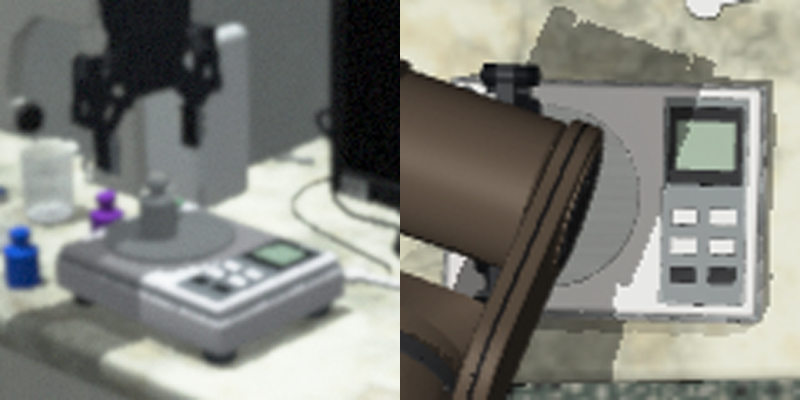

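The picture shows the steel weight (scene crop 157,205) between the open fingers, with nothing in the way. I'll go down and grip.

```bash
python3 -m jog '[[[0.001,-0.003,-0.017,0,0,0,1],[0.001,-0.003,-0.017,0,0,0,1],[0.001,-0.003,-0.017,0,0,0,1],[0.001,-0.003,-0.017,0,0,0,1],[0,0,0,0,0,0,1],[0,0,0,0,0,0,1]]]'
```

```text
time: 3.7
ee_pos: [0.4705, -0.0705, 0.0964]
eef_rot: [-2.273, -2.166, 0.001]
force: [-0.6, -0.5, -1.4]
gripper_width: 0.0855
gripper_force: 0.0
```

```bash
python3 -m jog '[[[0,0,0,0,0,0,-1],[0,0,0,0,0,0,-1],[0,0,0,0,0,0,-1],[0,0,0,0,0,0,-1],[0,0,0,0,0,0,-1],[0,0,0,0,0,0,-1],[0,0,0,0,0,0,-1],[0,0,0,0,0,0,-1]]]' 30
python3 -m jog '[[[0,0,0.02,0,0,0,-1],[0,0,0.04,0,0,0,-1],[0,0,0.06,0,0,0,-1],[0,0,0.06,0,0,0,-1],[0,0,0,0,0,0,-1]]]'
```

```text
time: 4.37
ee_pos: [0.4709, -0.0706, 0.0978]
eef_rot: [-2.273, -2.167, 0.001]
force: [-3.9, 0.8, 5.2]
gripper_width: 0.0304
gripper_force: 29.7
time: 4.78
ee_pos: [0.4749, -0.0719, 0.1942]
eef_rot: [2.265, 2.16, 0.01]
force: [1.7, -0.9, -0.8]
gripper_width: 0.0303
gripper_force: 30.2
```

```bash
python3 -m jog '[[[0.007,-0.03,0,0,0,0,-1],[0.015,-0.066,0,0,0,0,-1],[0.015,-0.066,0,0,0,0,-1],[0.015,-0.066,0,0,0,0,-1],[0.015,-0.066,0,0,0,0,-1],[0.015,-0.066,0,0,0,0,-1],[0.015,-0.066,0,0,0,0,-1],[0.015,-0.066,0,0,0,0,-1],[0.015,-0.066,0,0,0,0,-1],[0.015,-0.066,0,0,0,0,-1],[0.015,-0.066,0,0,0,0,-1],[0,0,0,0,0,0,-1]]]'
python3 -m jog '[[[0,0,0,0,0,0,-1],[0,0,-0.03,0,0,0,-1],[0,0,-0.06,0,0,0,-1],[0,0,-0.06,0,0,0,-1],[0,0,-0.03,0,0,0,-1],[0,0,0,0,0,0,-1],[0,0,0,0,0,0,-1]]]'
python3 - <<'E'
from h import *
for n,b in(("scene",(370,210,470,310)),("top",(380,170,480,270))):
    f=env.grab_frame(n)[:,:,::-1]; cv2.imwrite(f"pics/{n}1.png",f); x0,y0,x1,y1=b
    globals()[n]=cv2.resize(f[y0:y1,x0:x1],(400,400),interpolation=cv2.INTER_CUBIC)
cv2.imwrite("pics/e.png",np.hstack([scene,top])); s=env.read_state(); print(s["ee_pos"],s["eef_rot"],s["force"])
E
```

```text
time: 5.78
ee_pos: [0.5495, -0.4214, 0.1857]
eef_rot: [2.276, 2.161, -0.003]
force: [-0.7, 0.9, -2.0]
gripper_width: 0.0305
gripper_force: 30.2
time: 6.37
ee_pos: [0.5491, -0.414, 0.0958]
eef_rot: [-2.271, -2.167, -0.0]
force: [0.3, -1.1, -0.9]
gripper_width: 0.0302
gripper_force: 30.2
[ 0.55072239 -0.41611441  0.09945791] [2.27060456e+00 2.16594300e+00 1.60992237e-04] [ 0.39805286  0.15663377 -2.13333361]
```

View pics/e.png

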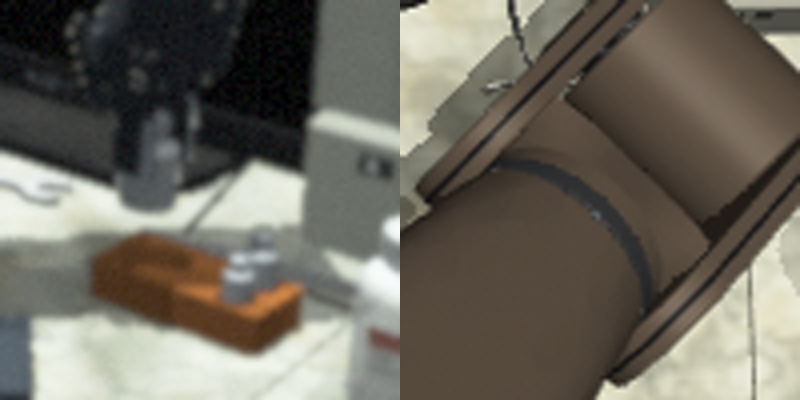

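The scene crop shows the weight held upright, its bottom at about (407,262), above the well at about (410,274). I'll compare this with the projected positions.

Run:
```python
from h import *
s=env.read_state(); p=s["ee_pos"]; print(p,s["time"])
w=np.array([p[0],p[1],p[2]-.0388])
a=np.linspace(0,6.283,60)
for z,r in((0,.016),(.034,.016)):
    q=proj("scene",np.c_[w[0]+r*np.cos(a),w[1]+r*np.sin(a),0*a+w[2]+z]); print(z,q.min(0).round(1),q.max(0).round(1))
q=proj("scene",np.c_[.5536+.019*np.cos(a),-.415+.019*np.sin(a),0*a+.024]);print("well",q.min(0).round(1),q.max(0).round(1))
```

```text
[ 0.55072239 -0.41611441  0.09945791] 6.4667
0 [400.9 255.4] [415.9 261.8]
0.034 [401.8 241.1] [417.  247.2]
well [398.8 269.3] [416.4 277.2]
```

Run:
```python
from h import *
a=np.linspace(0,6.283,60); S=14
def ov(f,n,b,curves):
    x0,y0,x1,y1=b; c=cv2.resize(f[y0:y1,x0:x1],None,fx=S,fy=S,interpolation=cv2.INTER_CUBIC)
    for P in curves:
        q=((proj(n,P)+.5-[x0,y0])*S).astype(int); cv2.polylines(c,[q],True,(0,255,0),1)
    return c
u=np.array([.05,1,0]);u/=np.linalg.norm(u);v=np.array([u[1],-u[0],0]);C=np.array([.5517,-.4424,.024])
rect=[C+i*.023*v+j*.052*u for i,j in((1,1),(1,-1),(-1,-1),(-1,1))]
well=np.c_[.5536+.019*np.cos(a),-.415+.019*np.sin(a),0*a+.024]
A=ov(cv2.imread("pics/scene0.png"),"scene",(390,260,447,300),[rect,well])
B=ov(cv2.imread("pics/top0.png"),"top",(405,200,462,234),[rect,well])
i=np.vstack([A,B]); i=cv2.resize(i,None,fx=.57,fy=.57); cv2.imwrite("pics/f.png",i); print(i.shape)
```

```text
(591, 455, 3)
```

View pics/f.png

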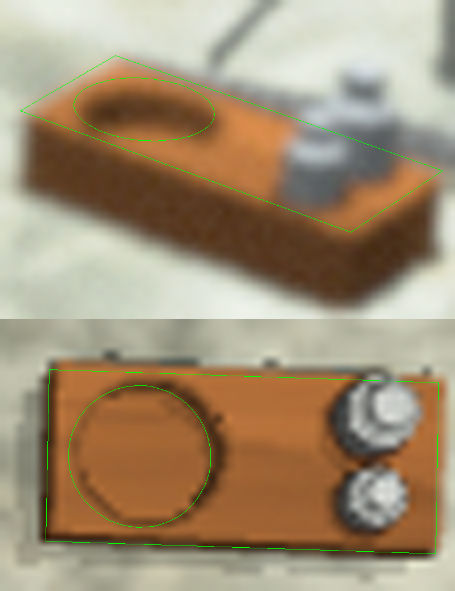

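The outlines put the well about 1.5 mm further right (-y) than measured, at about (0.5535, -0.4165). I'll correct for that and lower gently.

```bash
python3 -m jog '[[[0.0056,-0.002,0,0,0,0,-1],[0,0,-0.02,0,0,0,-1],[0,0,-0.02,0,0,0,-1],[0,0,-0.015,0,0,0,-1],[0,0,-0.01,0,0,0,-1],[0,0,-0.01,0,0,0,-1],[0,0,-0.008,0,0,0,-1],[0,0,0,0,0,0,-1],[0,0,0,0,0,0,-1]]]'
```

```text
time: 7.22
ee_pos: [0.5522, -0.4166, 0.0553]
eef_rot: [-2.273, -2.167, 0.0]
force: [0.8, 0.5, -1.3]
gripper_width: 0.0305
gripper_force: 30.2
```

```bash
python3 -m jog '[[[0,0,-0.004,0,0,0,-1],[0,0,-0.004,0,0,0,-1],[0,0,-0.003,0,0,0,-1],[0,0,-0.002,0,0,0,-1],[0,0,0,0,0,0,-1],[0,0,0,0,0,0,-1]]]'
```

```text
time: 7.72
ee_pos: [0.5524, -0.4166, 0.0492]
eef_rot: [-2.274, -2.168, -0.0]
force: [-0.2, 0.5, -2.8]
gripper_width: 0.0303
gripper_force: 30.2
```

```bash
python3 -m jog '[[[0,0,-0.001,0,0,0,-1],[0,0,0,0,0,0,0.5],[0,0,0,0,0,0,0.5],[0,0,0,0,0,0,0.5],[0,0,0,0,0,0,0.5],[0,0,0,0,0,0,0.5],[0,0,0,0,0,0,0.5],[0,0,0.02,0,0,0,0.5],[0,0,0.05,0,0,0,0.5],[0,0,0.07,0,0,0,0.5],[0,0,0.07,0,0,0,0.5],[0,0,0,0,0,0,0.5]]]'
python3 - <<'E'
from h import *
f=env.grab_frame("scene")[:,:,::-1]; cv2.imwrite("pics/scene2.png",f)
c=cv2.resize(f[230:310,340:450],None,fx=7,fy=7,interpolation=cv2.INTER_CUBIC); cv2.imwrite("pics/g.png",c)
a=np.linspace(0,6.283,60)
q=proj("scene",np.c_[.5535+.01*np.cos(a),-.4165+.01*np.sin(a),0*a+.062]);print("knob pred",q.min(0).round(1),q.max(0).round(1),env.read_state()["ee_pos"])
E
```

```text
time: 8.72
ee_pos: [0.556, -0.42, 0.1647]
eef_rot: [2.262, 2.157, 0.001]
force: [0.9, -0.8, 1.9]
gripper_width: 0.0645
gripper_force: 0.0
knob pred [404.5 255.6] [413.9 259.6] [ 0.5550074  -0.41914223  0.1614434 ]
```

View pics/g.png

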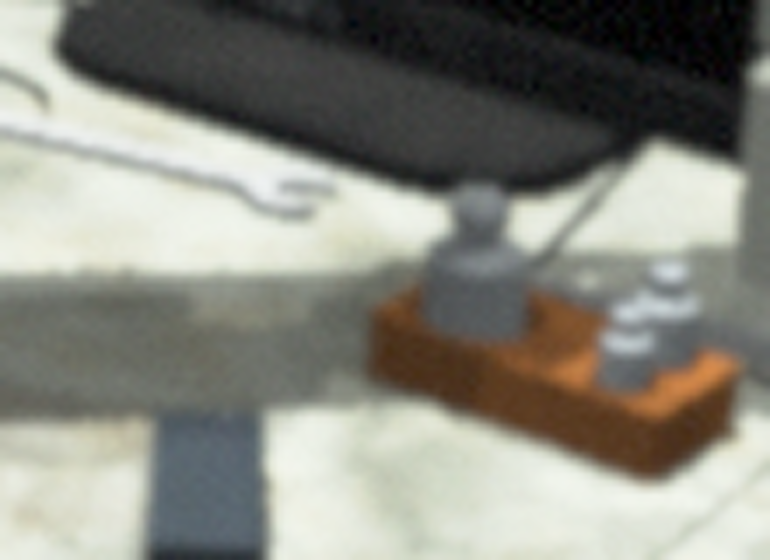

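The weight stands upright in the well, its knob at about (409,256) as predicted. Next is the wedge.

```bash
python3 -m jog '[[[-0.0391,0,0,0,0,-0.0191,1],[-0.0391,0,0,0,0,-0.0191,1],[-0.0391,0,-0.01,0,0,-0.0191,1],[-0.0391,0,-0.01,0,0,-0.0191,1],[-0.0391,0,-0.015,0,0,-0.0191,1],[-0.0391,0,-0.015,0,0,-0.0191,1],[-0.0391,0,-0.015,0,0,-0.0191,1],[-0.0391,0,-0.015,0,0,-0.0191,1],[0,0,0,0,0,0,1],[0,0,0,0,0,0,1],[0,0,0,0,0,0,1]]]'
```

```text
time: 9.68
ee_pos: [0.3966, -0.4169, 0.1142]
eef_rot: [3.017, 0.875, 0.001]
force: [-1.1, -0.3, 0.4]
gripper_width: 0.0853
gripper_force: 0.0
```

```bash
python3 -m jog '[[[0.002,-0.003,-0.03,0,0,0,1],[0.002,-0.002,-0.05,0,0,0,1],[0,0,-0.05,0,0,0,1],[0,0,-0.03,0,0,0,1],[0,0,-0.015,0,0,0,1],[0,0,-0.008,0,0,0,1],[0,0,0,0,0,0,1],[0,0,0,0,0,0,1]]]'
```

```text
time: 10.35
ee_pos: [0.3989, -0.4199, 0.0234]
eef_rot: [3.016, 0.873, 0.001]
force: [-0.0, -0.3, 0.1]
gripper_width: 0.085
gripper_force: 0.0
```

```bash
python3 -m jog '[[[0,0,0,0,0,0,-1],[0,0,0,0,0,0,-1],[0,0,0,0,0,0,-1],[0,0,0,0,0,0,-1],[0,0,0,0,0,0,-1],[0,0,0,0,0,0,-1],[0,0,0,0,0,0,-1],[0,0,0,0,0,0,-1]]]' 40
```

```text
time: 11.02
ee_pos: [0.3984, -0.4198, 0.0232]
eef_rot: [3.017, 0.872, 0.001]
force: [-1.0, -0.1, 5.1]
gripper_width: 0.0329
gripper_force: 41.3
```

```bash
python3 -m jog '[[[0,0,0.02,0,0,0,-1],[0,0,0.03,0,0,0,-1],[0.0173,0.0248,0,0,0,0.0192,-1],[0.0173,0.0248,0,0,0,0.0192,-1],[0.0173,0.0248,0,0,0,0.0192,-1],[0.0173,0.0248,0,0,0,0.0192,-1],[0.0173,0.0248,0,0,0,0.0192,-1],[0.0173,0.0248,0,0,0,0.0192,-1],[0.0173,0.0248,0,0,0,0.0192,-1],[0.0173,0.0248,0,0,0,0.0192,-1],[0,0,0,0,0,0,-1],[0,0,0,0,0,0,-1]]]'
python3 - <<'E'
from h import *
f=env.grab_frame("scene")[:,:,::-1];g=env.grab_frame("top")[:,:,::-1]; cv2.imwrite("pics/scene3.png",f)
a=cv2.resize(f[210:310,220:380],None,fx=4.5,fy=4.5,interpolation=cv2.INTER_CUBIC)
b=cv2.resize(g[210:300,220:380],(720,280))
b=cv2.resize(g[210:300,290:410],None,fx=2,fy=2); 
o=np.zeros((600,720,3),np.uint8);o[:400 if a.shape[0]>400 else a.shape[0]]=a[:400];o[410:590,:240]=b
cv2.imwrite("pics/i.png",o); s=env.read_state();print(s["ee_pos"],s["eef_rot"],s["gripper_width"])
E
```

```text
time: 12.02
ee_pos: [0.4669, -0.3189, 0.0467]
eef_rot: [-2.268, -2.172, 0.001]
force: [0.3, -0.0, -2.4]
gripper_width: 0.0328
gripper_force: 40.6
[ 0.46670296 -0.32006282  0.04705587] [-2.26992681e+00 -2.17086068e+00  5.09065845e-04] 0.03320339621459239
```

View pics/i.png

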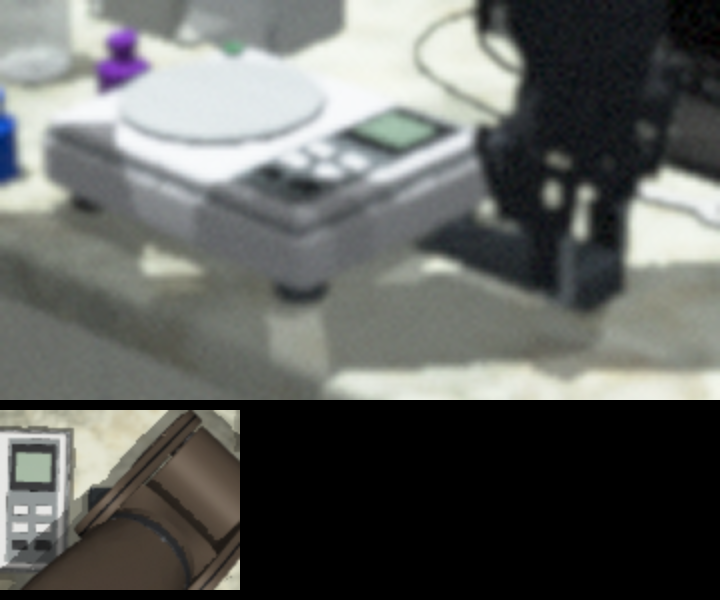

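The picture shows the wedge gripped level, thin end (about 313,264 in scene) facing the gap between the right feet, with the balance undisturbed. I'll lower it and check the tip by projection.

```bash
python3 - <<'E'
from h import *
t=np.array([.4667+.095*.042,-.3201+.095*.999])
print(proj("scene",[[t[0]-.017,t[1],.024],[t[0]-.017,t[1],.028],[t[0],t[1],.028]]).round(1))
E
python3 -m jog '[[[0,0,-0.01,0,0,0,-1],[0,0,-0.015,0,0,0,-1],[0,0,-0.012,0,0,0,-1],[0,0,-0.006,0,0,0,-1],[0,0,-0.003,0,0,0,-1],[0,0,0,0,0,0,-1],[0,0,0,0,0,0,-1]]]'
```

```text
[[311.4 264.7]
 [311.4 263.1]
 [316.2 260.6]]
time: 12.7
ee_pos: [0.4673, -0.3201, 0.0242]
eef_rot: [2.268, 2.173, 0.0]
force: [0.3, -0.4, -0.9]
gripper_width: 0.0331
gripper_force: 40.6
```

```bash
python3 -m jog '[[[0,0,-0.0026,0,0,0,-1],[0,0,0,0,0,0,-1],[0.0006,0.0137,0,0,0,0,-1],[0.0006,0.0137,0,0,0,0,-1],[0.0006,0.0137,0,0,0,0,-1],[0.0006,0.0137,0,0,0,0,-1],[0.0006,0.0137,0,0,0,0,-1],[0.0006,0.0137,0,0,0,0,-1],[0.0006,0.0137,0,0,0,0,-1],[0.0006,0.0137,0,0,0,0,-1],[0,0,0,0,0,0,-1],[0,0,0,0,0,0,-1]]]'
```

```text
time: 13.7
ee_pos: [0.4697, -0.2642, 0.0232]
eef_rot: [-2.267, -2.173, -0.001]
force: [0.4, 2.4, 2.5]
gripper_width: 0.0333
gripper_force: 41.0
```

```bash
python3 - <<'E'
from rig import env
import cv2
print(env.read_state()["force"])
for n in("scene","top"): cv2.imwrite(f"pics/{n}_pre.png",env.grab_frame(n)[:,:,::-1])
s=env.read_state();print(s["ee_pos"],s["force"])
E
python3 -m jog '[[[0.0003,0.006,0,0,0,0,-1],[0.0003,0.006,0,0,0,0,-1],[0,0,0,0,0,0,-1]]]'
python3 -m jog '[[[0.0003,0.006,0,0,0,0,-1],[0.0003,0.006,0,0,0,0,-1],[0,0,0,0,0,0,-1]]]'
python3 -m jog '[[[0.0003,0.006,0,0,0,0,-1],[0.0003,0.006,0,0,0,0,-1],[0,0,0,0,0,0,-1],[0,0,0,0,0,0,-1]]]'
```

```text
[0.42784121 2.42491664 2.47229792]
[ 0.46970092 -0.26470282  0.02319482] [0.36933274 2.67929659 2.43579441]
time: 14.05
ee_pos: [0.4701, -0.2594, 0.0232]
eef_rot: [2.268, 2.173, -0.0]
force: [0.8, -0.6, -0.3]
gripper_width: 0.0329
gripper_force: 40.8
time: 14.3
ee_pos: [0.4705, -0.2538, 0.0232]
eef_rot: [2.266, 2.173, -0.001]
force: [0.2, -4.1, -1.3]
gripper_width: 0.033
gripper_force: 40.6
time: 14.63
ee_pos: [0.4708, -0.2482, 0.0232]
eef_rot: [2.266, 2.172, -0.001]
force: [0.2, -6.1, -2.2]
gripper_width: 0.0329
gripper_force: 40.6
```

```bash
python3 -m jog '[[[0.0003,0.005,0,0,0,0,-1],[0.0003,0.005,0,0,0,0,-1],[0.0002,0.004,0,0,0,0,-1],[0,0,0,0,0,0,-1],[0,0,0,0,0,0,-1]]]'
python3 -m jog '[[[0.0003,0.005,0,0,0,0,-1],[0.0003,0.005,0,0,0,0,-1],[0.0002,0.003,0,0,0,0,-1],[0,0,0,0,0,0,-1],[0,0,0,0,0,0,-1]]]'
python3 - <<'E'
from h import *
f={n:env.grab_frame(n)[:,:,::-1] for n in("scene","top")}
for n in f: cv2.imwrite(f"pics/{n}_post.png",f[n])
def shift(n,b):
    a=cv2.imread(f"pics/{n}_pre.png");x0,y0,x1,y1=b
    g=lambda i:cv2.cvtColor(i[y0:y1,x0:x1].copy(),cv2.COLOR_BGR2GRAY).astype(np.float32)
    A,B=g(a),g(f[n]); W=np.eye(2,3,dtype=np.float32)
    return cv2.findTransformECC(A,B,W,cv2.MOTION_AFFINE)[1].round(4).tolist()
print("scene",shift("scene",(240,215,330,262))); 
a=cv2.imread("pics/scene_pre.png")
c=np.hstack([cv2.resize(i[215:290,225:335],(400,273),interpolation=cv2.INTER_CUBIC) for i in(a,f["scene"])])
t=np.hstack([cv2.resize(i[210:300,220:340],(400,300),interpolation=cv2.INTER_CUBIC) for i in(cv2.imread("pics/top_pre.png"),f["top"])])
cv2.imwrite("pics/j.png",np.vstack([c,t]))
s=env.read_state();print(s["ee_pos"],s["force"])
E
```

```text
time: 15.05
ee_pos: [0.4712, -0.2414, 0.0232]
eef_rot: [2.266, 2.172, -0.002]
force: [0.0, -5.4, -1.7]
gripper_width: 0.0331
gripper_force: 40.5
time: 15.47
ee_pos: [0.4716, -0.2349, 0.0232]
eef_rot: [2.266, 2.172, -0.002]
force: [-0.1, -6.0, -3.3]
gripper_width: 0.0331
gripper_force: 40.5
scene [[0.8736000061035156, -0.03629999980330467, 1.1131999492645264], [0.0035000001080334187, 0.9041000008583069, 1.0151000022888184]]
[ 0.47157224 -0.23490133  0.02317482] [-0.5288581  -6.54425762 -2.21458074]
```

View pics/j.png

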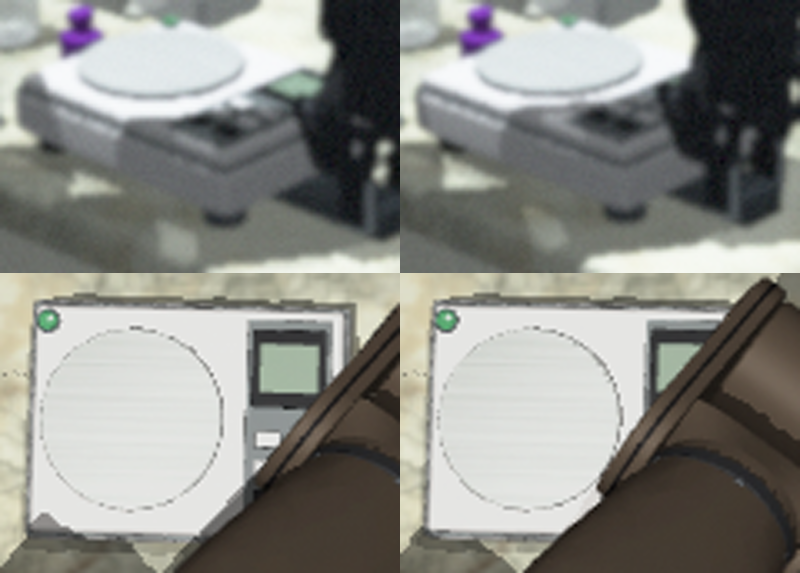

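The balance hardly shifted (under 1 mm) and its right side has risen. I'll measure the lift at the front right corner.

Run:
```python
from h import *
a,b=[cv2.cvtColor(cv2.imread(f"pics/{n}.png"),cv2.COLOR_BGR2GRAY).astype(np.float32) for n in("scene_pre","scene_post")]
for n,(x0,y0,x1,y1) in dict(foot=(278,262,298,282),corner=(268,250,300,282),left=(228,234,250,260)).items():
    A=cv2.resize(a[y0:y1,x0:x1],None,fx=4,fy=4,interpolation=cv2.INTER_CUBIC);B=cv2.resize(b[y0:y1,x0:x1],None,fx=4,fy=4,interpolation=cv2.INTER_CUBIC)
    r,W=cv2.findTransformECC(A,B,np.eye(2,3,dtype=np.float32),cv2.MOTION_TRANSLATION); print(n,round(r,3),(W[:,2]/4).round(2))
F=np.array([.4766-.056-.0034,-.1058-.08+.002,0])
p=proj("scene",[F,F+[0,0,.004],F+[0,.004,0]]);print(p.round(1),(p[1:]-p[0]).round(2))
```

```text
foot 0.956 [-0.03 -1.32]
corner 0.881 [-0.89 -1.21]
left 0.896 [-0.62 -0.46]
[[287.2 274.7]
 [287.1 273.1]
 [285.8 274.2]] [[-0.04 -1.58]
 [-1.31 -0.5 ]]
```

```bash
python3 -m jog '[[[0,0,0,0,0,0,-1],[0,0,0,0,0,0,-1],[0,0,0,0,0,0,-1],[0,0,0,0,0,0,-1]]]'; python3 -c "
from rig import env
print(env.hand_in())"
```

```text
time: 15.9
ee_pos: [0.4716, -0.2349, 0.0232]
eef_rot: [2.266, 2.172, -0.002]
force: [0.1, -6.2, -1.5]
gripper_width: 0.0332
gripper_force: 40.6
the job is handed in; nothing more can be done
None
```

I handed the job in at about 16 s; no verdict came back. The check weight stands in the well, the gripped wedge holds the right side of the balance up with the front right foot about 3–4 mm clear (estimated from the images and the push; the rear one not measured), and the balance shifted about 1 mm.

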